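# Clamp the bottle in the shaker and hold its sprung dial at three

## Task

Give the brown dropper bottle in the bench shaker a shake at the top setting: first swing the aluminium keeper bar by its red knob across the bottle until it clicks home against its stop, and only then turn the sprung dial by its grey-green wing clockwise, past its first and second notches to the third (three dots). The dial springs back to off when let go, so finish with the fingers still holding it at the third notch. Leave the bottle in its cradle and the other things on the table where they are.

Things in the scene. Friction and masses are not known exactly. Their poses are not given: they have to be found in the camera images.
- shaker: Bottle shaker, fixed to the table: pale housing 180 mm deep (x), 260 wide (y), top 50 mm above the table; on its left half an aluminium carriage with the bottle cradle. Origin: centre of its underside; x points to its back (away from the robot), y to its left. Keeper hinge at (50, 50), dial at (-10, -85) mm. Dark catch post (110 mm high) 123 mm and more from the hinge, at the bar's shut end.
- keeper (a joint): Angle of the keeper bar (12 mm wide, 106 to 114 mm up), swinging level about an upright pin. 0 = shut on its stop: bar along the shaker's -x, 3 mm over the bottle. Grows to 1.8 as it opens, clockwise from above (pi/2: along the shaker's +y). Stays where left (0.3 N moves it). A sprung roller clicks between 0.09 and 0.03: about 5 N at the knob to pass it either way, then it presses the bar to 0.
- keeper_knob (a point): Grip point on the red upright knob at the free end of the keeper bar: a round pin 14 mm in diameter, foot 114 and top 149 mm above the table. The point is on its axis, 139 mm above the table, 100 mm from the hinge axis. Nothing stands higher than the bar within 60 mm of it, so it can be pinched from above at any yaw and may turn between the fingers.
- keeper_hinge (a point): Point on the upright hinge axis of the keeper bar, at the same height as keeper_knob.
- dial (a joint): Angle of the run dial; 0 = off, where it starts; grows clockwise seen from above. Notches at 0.36 (first), 0.72 (second), 1.08 (third); end stop at 1.14. Let go anywhere, it springs back to 0: return torque 0.06 N m at off, 0.17 N m at the third notch; each of the first two notches adds up to 0.06 N m to leave.
- dial_grip (a point): Grip point of the dial, on its upright axis, 85 mm above the table. Black disc, 58 mm across (top at 62 mm) with a grey-green wing grip, 50 mm long, 12 mm thick, 62 to 94 mm above the table. x runs along the wing to its pointer end (white line), y across it, z up. Pointer: 0.54 rad left of the shaker's x axis at off, 0.54 rad right of it at the third notch.
- ink_bottle: Brown glass dropper bottle, 33 mm across, 102 mm long, loose, lying on the two rubber rails of the shaker's cradle with its black cap to the right. Origin: centre of its bottom, at (0, 85, 84) mm in the shaker's frame; its z axis runs along the bottle to the cap.
- spool_green: Bystander: a wooden thread spool with green thread, standing, 36 mm across, 50 mm tall; origin under its middle.
- spool_cream: Bystander: a wooden thread spool with cream thread, standing, 36 mm across, 50 mm tall; origin under its middle.
- rotary_cutter: Bystander: a yellow rotary cutter lying flat, 158 mm long, 45 mm wide, 16 mm high; origin under its middle.
- marker: Bystander: a black and white marker pen lying flat, 135 mm long, 17 mm thick; origin under its middle.
- button_pot: Bystander: a low round pot, 66 mm across, 30 mm high; origin under its middle.
Mind the look-alikes: they are no part of the job. Of the things like the ink_bottle, leave any that is turquoise; of the rest the smaller one is meant.

How it is judged:
On the way:
1. the keeper bar is clicked shut while the dial is still at off (value of joint keeper below 0.025 rad and value of joint dial below 0.15 rad), for 0.3 s.
At the end, for the whole second after the job is handed in: At the end the fingers are still on the dial (more than 0.5 N) and hold it steady in its third notch (above 0.98 rad, that is within 0.1 rad of the notch or between it and the end stop), the keeper bar is home in its catch (below 0.025 rad) and the bottle still lies in the cradle (within 10 mm) (value of joint keeper below 0.025 rad and value of joint dial above 0.98 rad and velocity of joint dial between -0.2 and 0.2 rad/s and contact force between the fingers and dial above 0.5 N and x of ink_bottle in the frame of shaker between -0.01 and 0.01 m and y of ink_bottle in the frame of shaker between 0.073 and 0.097 m and z of ink_bottle in the frame of shaker between 0.074 and 0.094 m); the arm keeps its last pose, push and grip.
It fails at once if the dial is turned on (more than 0.25 rad) while the keeper bar is not shut (value of joint dial above 0.25 rad and value of joint keeper above 0.04 rad).
It fails at once if another thing on the table is pushed more than 3 cm from its place (distance of any of spool_green, spool_cream, rotary_cutter, marker, button_pot from where it was at the start of the episode above 0.03 m).
It also fails if it takes over 45 s, if anything falls off the work surface, if the arm or the gripper's body presses on something with over 40 N, if the wrist force passes 120 N, or if a joint passes its speed limit or range.

## Robot

A 7-joint arm with a two-finger parallel gripper is mounted at the origin on a cart in front of the work surface, level with it; the furniture and walls round the work are solid. World frame = base frame: x ahead of the robot, y to its left, z up, the work surface at z = 0. Lengths are in m, angles in rad, forces in N, time in s.
With the tool pointing down it reaches from about 0.35 to 0.9 m from the base axis. Payload 7.2 kg.
Tool frame: the origin (TCP) lies between the finger pads; the fingertips stand 19 mm ahead of it and the grasp point (between the pads) is the TCP (env.tcp_to_tips is the distance from the TCP to the fingertips, in m); z points along the fingers, y is the line along which they close (so a half turn about z gives the same grasp; the last joint's range is limited). The gripper opens to 88 mm and grips with 3 to 60 N. Pads are 20 mm wide; open, the fingers measure 115 mm over their backs; the gripper's body (75 mm by 178 mm) begins 61 mm behind the grasp point.
Start: joints at [1.222, 0.411, -0.013, 1.596, 0.006, 1.134, -0.082], TCP at [0.173, -0.601, 0.242] pointing down, gripper open.
Joint ranges: [-2.95, 2.95], [-0.29, 1.99], [-1.47, 1.44], [0.14, 2.54], [-1.03, 4.17], [0.13, 1.85], [-2.86, 2.86]. Speed limits (rad/s): [2.39, 2.39, 3.01, 3.01, 3.14, 3.14, 3.14].

## Interface

Orientations are given as a rotation vector (axis times angle).
In Python, from plant import get_obs, eyes, ticket, env gives the robot as it stands.
- The arm moves only by the tool carry_out, never from a script. Its argument "commands" is a list that holds one entry, the list of rows, each a list of 7 numbers: the turn, a rotation vector about the tool's x, y, z scaled (see below), then the shift along the tool's x, y, z scaled (see below), then the finger opening in mm, from 0 to 87.8. In form: [[[wx, wy, wz, tx, ty, tz, fingers], ...]]. A call has 1 to 20 rows; each row shifts and turns the commanded pose from where the row before left it, along the tool's axes as they then stand; what a row does not reach is not made up. The controller multiplies each number of a shift by 0.025 m and each number of a turn by 6 degrees. A row lasts 1/10 s, in which the tool goes at most 50 mm and 8.59 degrees, less where a joint would pass 70% of its speed; a pose out of reach is approached as far as the arm can. A call with a number of a shift or a turn outside -1 to 1 is refused whole. A call with a gripper value outside its range is refused whole. The fingers move at their own pace and stop on an object; "force" is the grip in N (left out, the last holds). Time passes only in rows, so rows that do not move let the fingers close. It gives the time, the measured TCP pose, the force, the opening and the grip force at its end, in the units of the state.
- get_obs(): the state, without advancing time (a new reading comes with each control period).
- eyes.camera(name): name is "side" or "top" or "wrist"; returns a dict with "frame" (480x640x3 uint8, red, green, blue), "fov_y" (degrees; the focal length in pixels is half the picture's height over the tangent of half this angle, whatever the lens; pixels are square), "cx", "cy" (the principal point, pixels), "k1" (the pictures are not rectified: a ray, as slopes to the right and down, at radius r is drawn at 1 + k1 r^2 times it, then the intrinsics apply), "T" (4x4, takes a point from camera to world coordinates). Camera axes: x right, y up, looking along -z (the intrinsics and any distortion apply to the point x, -y, -z); pixel columns grow to the right and rows downward; lengths in m; the calibration is good to about 2 mm. A picture is of the moment at which its call begins. There is no depth.
- ticket.finish_job(): hands the job in; it is judged then, once.
The state is a dict: "t": time; "joint_pos": joint angles; "dq": joint speeds; "tau": joint torques, N m; "ee_pos": TCP position; "tcp_rot": TCP orientation; "wrist_force": force on the tool from outside, world axes, zero at the start; "moment": the same for the moment, N m; "grip_width": finger opening in m; "grip_force": force on a finger pad.
Only numpy, scipy, OpenCV 4.12 (cv2) and the standard library are available. Lean on these libraries where they do the work, as an engineer would, in place of code of your own. Each camera call takes 0.05 s, during which the arm holds its last target. There are 200 camera calls.

## Working session

There is one attempt and no reset: what is moved stays moved. The work goes in short steps, Python scripts to look and compute and a tool call to move; the robot and the scene stay as the last step left them, time stands still between calls to the robot, and variables do not carry over. Pictures are saved under pics/ and viewed, at most 10 in all, crops included, and the job is handed in when it is done.

Besides the shell and the picture viewer there is one more tool, called by a JSON object that holds its "api" and its "payload", one argument or row to a line. carry_out: Moves the arm, as the interface text tells. Its arguments: {"type":"object","properties":{"commands":{"type":"array"},"force":{"type":"number"}},"required":["commands"]}

```bash
mkdir -p pics; cat > h.py <<'E'
import numpy as np, cv2
from plant import get_obs, eyes, ticket, env
def K(c):
    f=240/np.tan(np.radians(c['fov_y'])/2); return f
def ray(c,u,v):
    f=K(c); d=np.array([(u-c['cx'])/f,(v-c['cy'])/f]); s=d.copy()
    for _ in range(20): s=d/(1+c['k1']*(s@s))
    R=np.array(c['T']); return R[:3,3], R[:3,:3]@np.array([s[0],-s[1],-1])
def at(c,u,v,z):
    o,d=ray(c,u,v); return o+d*(z-o[2])/d[2]
def proj(c,p):
    T=np.array(c['T']); q=T[:3,:3].T@(np.asarray(p)-T[:3,3]); s=np.array([q[0],-q[1]])/-q[2]
    s=s*(1+c['k1']*(s@s)); return s*K(c)+[c['cx'],c['cy']]
E
python3 - <<'E'
from h import *
import pickle
D={}
for n in('top','side'):
    c=eyes.camera(n);D[n]=c; cv2.imwrite(f'pics/{n}0.png',c['frame'][:,:,::-1]); print(n,c['fov_y'],c['k1'],np.round(c['T'],3))
pickle.dump(D,open('D.pkl','wb'))
print(get_obs())
E
```

```text
top 43.779056485717355 -0.033132669316220206 [[ 6.50e-02  9.76e-01 -2.06e-01  2.57e-01]
 [-9.98e-01  6.40e-02 -1.10e-02  1.00e-03]
 [ 3.00e-03  2.06e-01  9.78e-01  1.51e+00]
 [ 0.00e+00  0.00e+00  0.00e+00  1.00e+00]]
side 54.087466937807264 -0.10107505775355455 [[-0.996  0.03  -0.089  0.461]
 [-0.092 -0.482  0.871  1.218]
 [-0.017  0.876  0.483  0.77 ]
 [ 0.     0.     0.     1.   ]]
{'t': 0.1, 'joint_pos': array([ 1.22181181,  0.41180667, -0.01274738,  1.59698574,  0.00559256,
        1.13427256, -0.0822257 ]), 'dq': array([-9.41605378e-04,  1.41289536e-05, -1.77224630e-03, -2.76631684e-03,
        2.96164002e-04, -1.45754928e-03, -1.10668573e-04]), 'tau': array([ 3.80129612e-03, -5.89093530e+01,  6.44377749e-01, -2.91706395e+01,
       -5.37158072e-02,  1.45998888e-02,  3.23840129e-05]), 'ee_pos': array([ 0.17305904, -0.60010868,  0.24089081]), 'tcp_rot': array([-3.10928155e+00, -4.39454024e-01,  4.40543981e-04]), 'wrist_force': array([-1.38594231e-04,  2.33467896e-01, -1.85913548e-01]), 'moment': array([ 0.00236825, -0.00583669, -0.00840429]), 'grip_force': 0.0, 'grip_width': 0.08773824808117164}
```

View pics/top0.png

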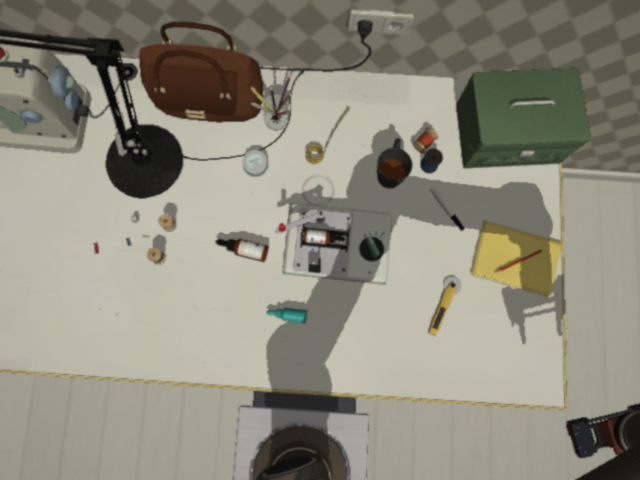

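View pics/side0.png

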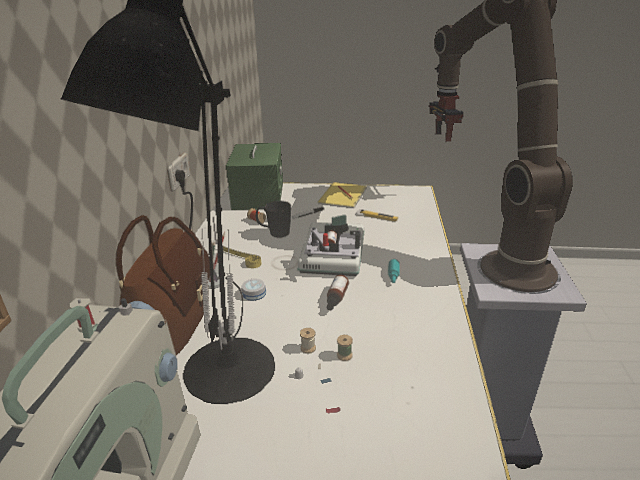

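The top view shows the shaker at about (338,244), with the red knob near (281,227), the dial near (372,247), and the bottle in the cradle near (320,238). In the side view the shaker is at about (335,248). I'll enlarge both.

```bash
python3 - <<'E'
from h import *
import pickle
D=pickle.load(open('D.pkl','rb'))
a=cv2.resize(D['top']['frame'][195:295,265:405,::-1],None,fx=5.6,fy=5.6,interpolation=cv2.INTER_CUBIC)
cv2.imwrite('pics/topc.png',a)
b=cv2.resize(D['side']['frame'][200:290,270:400,::-1],None,fx=6,fy=6,interpolation=cv2.INTER_CUBIC)
cv2.imwrite('pics/sidec.png',b)
E
```

```text
(no output)
```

View pics/topc.png

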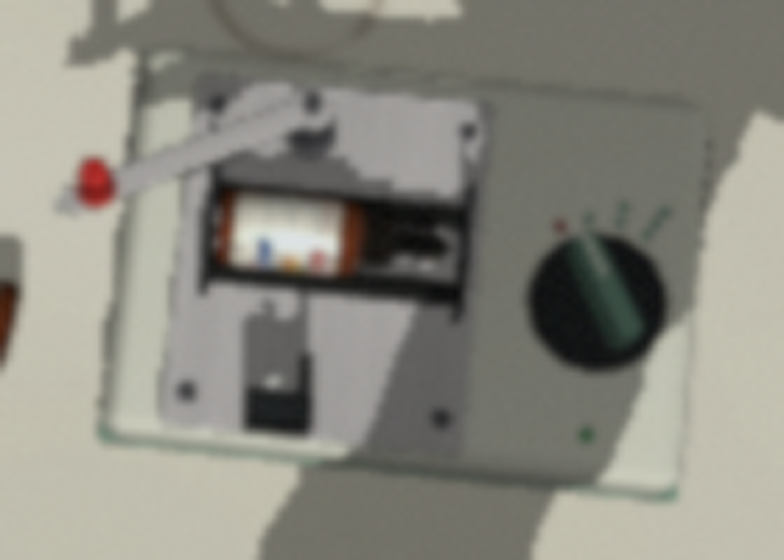

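View pics/sidec.png

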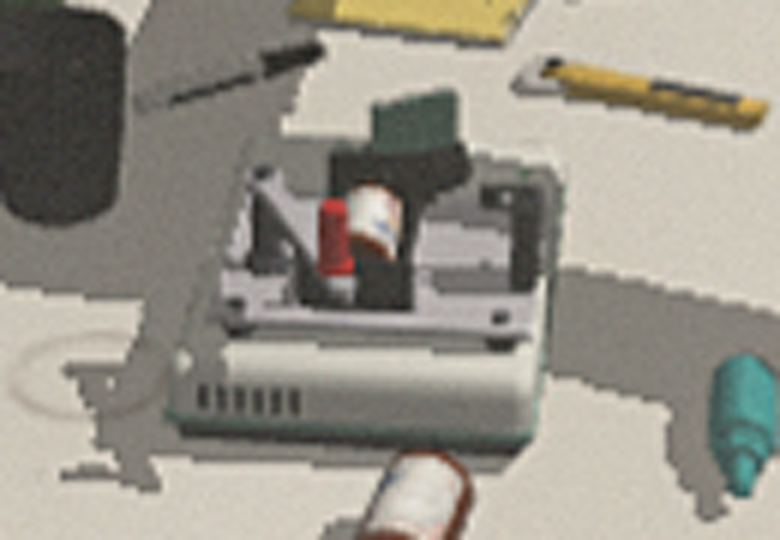

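```bash
python3 - <<'E'
from h import *
import pickle
from scipy.optimize import least_squares
D=pickle.load(open('D.pkl','rb')); t,s=D['top'],D['side']
tp=lambda u,v:((u+.5)/5.6+265-.5,(v+.5)/5.6+195-.5); sp=lambda u,v:((u+.5)/6+270-.5,(v+.5)/6+200-.5)
obs=[(t,tp(597,302),(-.010,-.085,.061)),(t,tp(313,101),(.05,.05,.118)),
 (t,tp(100,438),(-.09,.13,.0)),(t,tp(672,497),(-.09,-.13,.0)),(s,sp(415,118),(-.010,-.085,.078)),(s,sp(262,173),(.05,.05,.118))]
def W(p,q): c,S=np.cos(p[2]),np.sin(p[2]); return np.array([p[0]+c*q[0]-S*q[1],p[1]+S*q[0]+c*q[1],q[2]])
f=lambda p:np.concatenate([proj(c,W(p,q))-uv for c,uv,q in obs])
r=least_squares(f,[.4,0,0],loss='soft_l1'); p=r.x; print('shaker',p,'\n',np.round(f(p).reshape(-1,2),1))
H=W(p,(.05,.05,.139)); print('hinge',H,'dial',W(p,(-.01,-.085,.085)))
def red(c,x0,x1,y0,y1):
    h=cv2.cvtColor(c['frame'][y0:y1,x0:x1],cv2.COLOR_RGB2HSV); m=((h[...,0]<5)|(h[...,0]>174))&(h[...,1]>170)&(h[...,2]>60)
    ys,xs=np.nonzero(m); return xs.mean()+x0,ys.mean()+y0,m.sum(),np.ptp(xs)+1,np.ptp(ys)+1
a=red(t,270,292,215,238); b=red(s,320,331,230,248); print(a,b)
g=lambda X:np.r_[proj(t,X)-a[:2],proj(s,X)-b[:2]]
k=least_squares(g,[.45,.1,.13]); print('knob',k.x,k.fun, 'r',np.hypot(*(k.x-H)[:2]))
d=(k.x-H)[:2]; print('keeper',p[2]+np.pi-np.arctan2(d[1],d[0]))
# wing direction in top
e=[at(t,*tp(*x),.094) for x in((585,240),(630,345))]; d=e[0]-e[1]; print('wing yaw',np.arctan2(d[1],d[0]),'len',np.hypot(*d[:2]),'expect',p[2]+.54)
E
```

```text
shaker [ 0.56822552 -0.0580702  -0.0475121 ] 
 [[ 0.6 -0.8]
 [ 0.2 -0. ]
 [ 0.1  0.8]
 [-0.7  1.6]
 [-0.7  1.6]
 [-0.5 -0.1]]
hinge [ 0.6205438  -0.01050134  0.139     ] dial [ 0.55419979 -0.14249934  0.085     ]
(np.float64(281.4347826086956), np.float64(227.08695652173913), np.int64(23), np.int64(4), np.int64(7)) (np.float64(325.0), np.float64(234.0), np.int64(2), np.int64(3), np.int64(1))
knob [0.57322282 0.07933736 0.1484439 ] [ 0.05781136 -0.63793245  0.73589926  0.18062643] r 0.10153948711498408
keeper 1.03847980538215
wing yaw 0.44388305764224717 len 0.04977717433460283 expect 0.492487897442718
```

{"api": "carry_out", "payload": {
  "commands": [
    [[0,0,0,0.5,-0.5,0,87],[0,0,0,0.95,-0.9,0,87],[0,0,0,0.95,-0.9,0,87],[0,0,0,0.95,-0.9,0,87],[0,0,0,0.95,-0.9,0,87],[0,0,0,0.95,-0.9,0,87],[0,0,0,0.95,-0.9,0,87],[0,0,0,0.95,-0.9,0,87],[0,0,0,0.95,-0.9,0,87],[0,0,0,0.95,-0.9,0,87],[0,0,0,0.95,-0.9,0,87],[0,0,0,0.95,-0.9,0,87],[0,0,0,0.95,-0.9,0,87],[0,0,0,0.95,-0.9,0,87],[0,0,0,0.95,-0.9,0,87],[0,0,0,0.95,-0.9,0,87],[0,0,0,0.95,-0.9,0,87],[0,0,0,0.95,-0.9,0,87],[0,0,0,0.5,-0.5,0,87],[0,0,0,0,0,0,87]]
  ]
}}

```text
t: 2.1
ee_pos: [0.473, -0.0876, 0.2414]
tcp_rot: [-3.109, -0.446, -0.0]
wrist_force: [-0.1, -0.2, -0.2]
grip_width: 0.0866
grip_force: 0.0
```

```bash
python3 - <<'E'
from h import *
import pickle
c=eyes.camera('wrist'); pickle.dump(c,open('w1.pkl','wb')); cv2.imwrite('pics/w1.png',c['frame'][:,:,::-1]); print(np.round(c['T'],3),c['fov_y'],c['k1'])
o=get_obs();print(o['t'],o['ee_pos'],o['tcp_rot'],o['joint_pos'])
E
```

```text
[[ 0.28   0.926  0.251  0.542]
 [-0.96   0.271  0.073 -0.067]
 [-0.    -0.262  0.965  0.385]
 [ 0.     0.     0.     1.   ]] 60.283294055921935 0.02651270676824615
2.15 [ 0.47219011 -0.08938212  0.24129416] [-3.10975475e+00 -4.43426692e-01  1.09960188e-03] [ 0.44637847  0.19455436 -0.41025708  1.91335724  0.08862801  1.05192468
 -1.28857547]
```

View pics/w1.png

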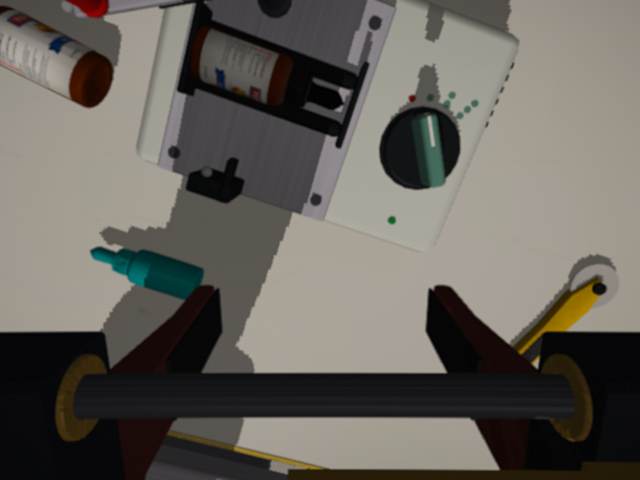

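The wrist view shows the dial disc at (420,148), with the wing's white line from (430,115) to (437,147). The housing corners are near (518,40), (430,250) and (137,155), and the knob foot is at the top left near (88,8).

```bash
python3 - <<'E'
from h import *
import pickle
from scipy.optimize import least_squares
D=pickle.load(open('D.pkl','rb')); t,s=D['top'],D['side']; w=pickle.load(open('w1.pkl','rb'))
tp=lambda u,v:((u+.5)/5.6+265-.5,(v+.5)/5.6+195-.5); sp=lambda u,v:((u+.5)/6+270-.5,(v+.5)/6+200-.5)
obs=[(w,(419.5,148),(-.010,-.085,.060)),(w,(518,38),(.09,-.13,.048)),(w,(432,251),(-.09,-.13,.045)),(w,(137,156),(-.09,.13,.045)),
 (t,tp(597,302),(-.010,-.085,.061)),(t,tp(313,101),(.05,.05,.118)),(s,sp(262,173),(.05,.05,.118))]
wt=np.repeat([.5,.25,.25,.25,1,1,1],2)
def W(p,q): c,S=np.cos(p[2]),np.sin(p[2]); return np.array([p[0]+c*q[0]-S*q[1],p[1]+S*q[0]+c*q[1],q[2]])
f0=lambda p:np.concatenate([proj(c,W(p,q))-uv for c,uv,q in obs])
p=least_squares(lambda p:wt*f0(p),[.57,0,0]).x; print('shaker',p,'\n',np.round(f0(p).reshape(-1,2),1))
H=W(p,(.05,.05,.139)); print('hinge',H,'dial',W(p,(-.01,-.085,.085)))
a=at(w,431,115,.094);b=at(w,437,147,.094); d=a-b; print('line',a,b,np.arctan2(d[1],d[0]),'disc',at(w,419.5,148,.061))
a=at(w,433,112,.094);b=at(w,433,187,.094); print('wing ends',a,b,(a+b)/2)
k=at(t,281.4,227.1,.138); d=(k-H)[:2]; print('knob',k,np.hypot(*d),p[2]+np.pi-np.arctan2(d[1],d[0]))
for th in np.linspace(1.08,0,10): print(round(th,2),W(p,(.05-.1*np.cos(th),.05+.1*np.sin(th),.139)).round(4))
E
```

```text
shaker [ 0.56664339 -0.05645188 -0.04144816] 
 [[ 1.1  0.3]
 [ 8.6 -3.9]
 [-2.   5.2]
 [-7.9  0.3]
 [-0.1 -0.4]
 [-0.6  0.7]
 [ 0.1  0.2]]
hinge [ 0.61867227 -0.00856664  0.139     ] dial [ 0.5531299  -0.14096452  0.085     ]
line [ 0.57423383 -0.1324645   0.094     ] [ 0.55589446 -0.143617    0.094     ] 0.5463671625070391 disc [ 0.55308442 -0.13983107  0.061     ]
wing ends [ 0.57638443 -0.13307771  0.094     ] [ 0.5296263  -0.15049239  0.094     ] [ 0.55300536 -0.14178505  0.094     ]
knob [0.57406048 0.0800383  0.138     ] 0.09920205414108177 1.0629116591121504
1.08 [0.5752 0.0815 0.139 ]
0.96 [0.5648 0.0757 0.139 ]
0.84 [0.5551 0.0686 0.139 ]
0.72 [0.5463 0.0604 0.139 ]
0.6 [0.5385 0.0513 0.139 ]
0.48 [0.532  0.0412 0.139 ]
0.36 [0.5266 0.0305 0.139 ]
0.24 [0.5226 0.0192 0.139 ]
0.12 [0.52   0.0075 0.139 ]
0.0 [ 0.5188 -0.0044  0.139 ]
```

{"api": "carry_out", "payload": {
  "commands": [
    [[0,0,0,0.82,-0.76,0,60],[0,0,0,0.82,-0.76,0,60],[0,0,0,0.82,-0.76,0,60],[0,0,0,0.82,-0.76,0,60],[0,0,0,0.82,-0.76,0,60],[0,0,0,0.82,-0.76,0,60],[0,0,0,0.82,-0.76,0,60],[0,0,0,0,0,0.6,60],[0,0,0,0,0,0.6,60],[0,0,0,0,0,0,60],[0,0,0,0,0,0,60]]
  ]
}}

```text
t: 3.25
ee_pos: [0.5731, 0.0759, 0.2116]
tcp_rot: [3.11, 0.437, -0.001]
wrist_force: [-1.0, 0.3, 0.5]
grip_width: 0.0598
grip_force: 0.0
```

```bash
python3 - <<'E'
from h import *
import pickle
c=eyes.camera('wrist'); cv2.imwrite('pics/w2.png',c['frame'][:,:,::-1])
o=get_obs();print(o['t'],o['ee_pos'],o['tcp_rot'],o['joint_pos'])
print(proj(c,o['ee_pos']), proj(c,[.574,.080,.149]),proj(c,[.574,.080,.114]))
E
```

```text
3.3 [0.57344424 0.07627329 0.21219641] [3.11056763e+00 4.37392372e-01 5.00574983e-04] [ 0.13856775  0.40152769 -0.46649167  1.72372136  0.20296437  1.06399559
 -1.68637795]
[323.57350546 331.05686512] [316.85482792 273.01149468] [317.67074236 254.32829117]
```

View pics/w2.png

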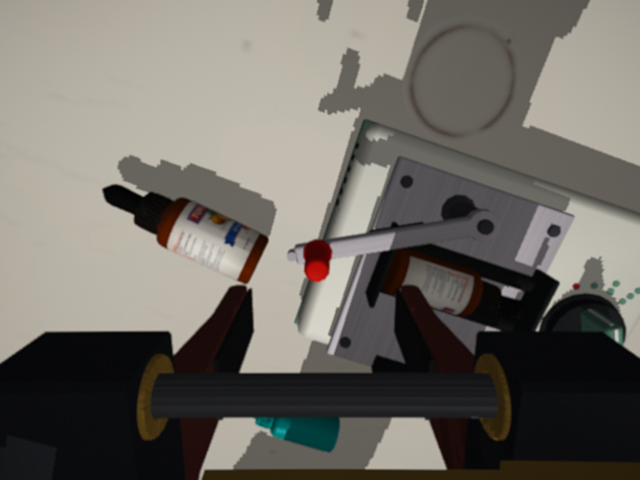

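The knob top is at (317,268), about 4 mm ahead of the TCP and to its left. It sits between the fingers, so I'll descend and pinch.

{"api": "carry_out", "payload": {
  "commands": [
    [[0,0,0,0.15,-0.13,0,60],[0,0,0,0,0,0.5,60],[0,0,0,0,0,0.8,60],[0,0,0,0,0,0.8,60],[0,0,0,0,0,0.5,50],[0,0,0,0,0,0.25,40],[0,0,0,0,0,0,30],[0,0,0,0,0,0,20],[0,0,0,0,0,0,10],[0,0,0,0,0,0,10],[0,0,0,0,0,0,10],[0,0,0,0,0,0,10]]
  ],
  "force": 12
}}

```text
t: 4.5
ee_pos: [0.5766, 0.0809, 0.141]
tcp_rot: [3.11, 0.439, 0.002]
wrist_force: [0.9, -2.5, 2.8]
grip_width: 0.0138
grip_force: 12.0
```

```bash
python3 - <<'E'
from h import *
from scipy.spatial.transform import Rotation as R
o=get_obs(); M=R.from_rotvec(o['tcp_rot']).as_matrix(); H=np.array([.6187,-.0086]); y=-.042
P=[np.array(o['ee_pos'][:2])]
for th in np.linspace(1.09,-.03,19)[1:]: a=np.pi+y-th; P.append(H+.1*np.array([np.cos(a),np.sin(a)]))
for a,b in zip(P,P[1:]): print((M.T@np.r_[b-a,0]/.025).round(2), b.round(4))
E
```

```text
[-0.25  0.   -0.  ] [0.5707 0.0791]
[-0.24  0.06 -0.  ] [0.5653 0.076 ]
[-0.24  0.08 -0.  ] [0.5602 0.0725]
[-0.23  0.09 -0.  ] [0.5552 0.0687]
[-0.23  0.11 -0.  ] [0.5505 0.0646]
[-0.22  0.12 -0.  ] [0.5461 0.0602]
[-0.21  0.13 -0.  ] [0.542  0.0555]
[-0.2   0.15 -0.  ] [0.5381 0.0507]
[-0.19  0.16 -0.  ] [0.5346 0.0455]
[-0.18  0.17 -0.  ] [0.5314 0.0402]
[-0.17  0.18 -0.  ] [0.5285 0.0347]
[-0.16  0.19 -0.  ] [0.526 0.029]
[-0.15  0.2   0.  ] [0.5239 0.0232]
[-0.13  0.21  0.  ] [0.5221 0.0172]
[-0.12  0.22  0.  ] [0.5207 0.0111]
[-0.11  0.22  0.  ] [0.5196 0.005 ]
[-0.09  0.23  0.  ] [ 0.519  -0.0012]
[-0.08  0.24  0.  ] [ 0.5187 -0.0074]
```

{"api": "carry_out", "payload": {
  "commands": [
    [[0,0,0,-0.25,0,0,10],[0,0,0,-0.24,0.06,0,10],[0,0,0,-0.24,0.08,0,10],[0,0,0,-0.23,0.09,0,10],[0,0,0,-0.23,0.11,0,10],[0,0,0,-0.22,0.12,0,10],[0,0,0,-0.21,0.13,0,10],[0,0,0,-0.2,0.15,0,10],[0,0,0,-0.19,0.16,0,10],[0,0,0,-0.18,0.17,0,10],[0,0,0,-0.17,0.18,0,10],[0,0,0,-0.16,0.19,0,10],[0,0,0,-0.15,0.2,0,10],[0,0,0,-0.13,0.21,0,10],[0,0,0,-0.12,0.22,0,10],[0,0,0,-0.11,0.22,0,10],[0,0,0,-0.09,0.23,0,10],[0,0,0,-0.08,0.24,0,10],[0,0,0,0,0,0,10],[0,0,0,0,0,0,10]]
  ]
}}

```text
t: 6.5
ee_pos: [0.5172, -0.0062, 0.1405]
tcp_rot: [-3.11, -0.44, 0.003]
wrist_force: [-1.8, 2.0, 6.0]
grip_width: 0.0137
grip_force: 12.0
```

{"api": "carry_out", "payload": {
  "commands": [
    [[0,0,0,0,0.15,0,10],[0,0,0,0,0.15,0,10],[0,0,0,0,0,0,10],[0,0,0,0,0,0,10]]
  ]
}}

```text
t: 6.9
ee_pos: [0.5173, -0.0072, 0.1403]
tcp_rot: [-3.102, -0.446, 0.007]
wrist_force: [-9.0, 19.6, 11.4]
grip_width: 0.0135
grip_force: 12.0
```

{"api": "carry_out", "payload": {
  "commands": [
    [[0,0,0,0,-0.3,0,10],[0,0,0,0,0,0,10],[0,0,0,0,0,0,30],[0,0,0,0,0,0,40],[0,0,0,0,0,0,40],[0,0,0,0,0,-0.5,40],[0,0,0,0,0,-0.9,40],[0,0,0,0,0,-0.9,40],[0,0,0,0,0,-0.9,40],[-0.0,0,-0.5,0,0,0,40],[0,0,-0.5,0,0,0,40],[0,0,-0.5,0,0,0,40],[0,0,-0.5,0,0,0,40],[0,0,0,0,0,0,40],[0,0,0,0,0,0,40]]
  ]
}}

```text
t: 8.4
ee_pos: [0.5182, -0.0071, 0.2209]
tcp_rot: [3.048, 0.76, 0.0]
wrist_force: [-0.6, -0.5, 0.3]
grip_width: 0.04
grip_force: 0.0
```

```bash
python3 - <<'E'
from h import *
from scipy.spatial.transform import Rotation as R
import pickle
c=eyes.camera('wrist'); pickle.dump(c,open('w3.pkl','wb')); cv2.imwrite('pics/w3.png',c['frame'][:,:,::-1])
o=get_obs();M=R.from_rotvec(o['tcp_rot']).as_matrix();print(o['t'],o['ee_pos'],np.round(M,3),np.arctan2(M[1,0],M[0,0]),o['joint_pos'])
print(M.T@(np.array([.5528,-.1415,.086])-o['ee_pos'])/.025, proj(c,[.5187,-.0045,.149]))
for th in(0,.06,.12):
  a=np.pi-.042-th; print(th,proj(c,[.6187+.1*np.cos(a),-.0086+.1*np.sin(a),.149]))
E
```

```text
8.45 [ 0.51822889 -0.00704944  0.22078236] [[ 0.883  0.469  0.   ]
 [ 0.469 -0.883 -0.   ]
 [ 0.     0.    -1.   ]] 0.488624379385678 [ 0.33967338  0.2956411  -0.50923487  1.85247026  0.16609177  1.0350259
 -1.31840588]
[-1.30472708  5.39664725  5.39215406] [319.88847253 268.38524876]
0 [319.80398048 268.16927709]
0.06 [310.46229883 262.61304951]
0.12 [301.41092867 256.48719555]
```

View pics/w3.png

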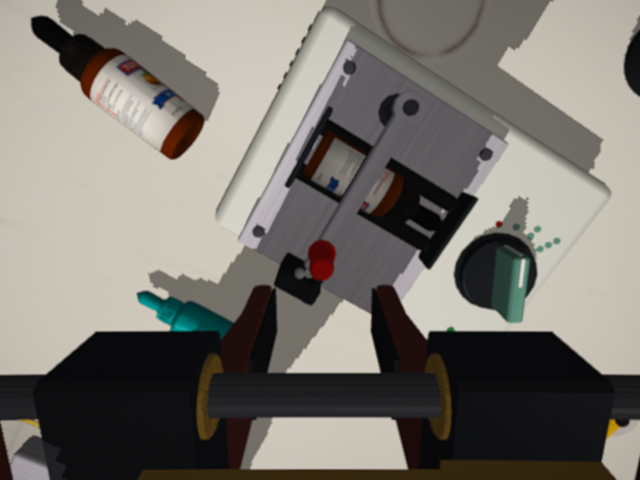

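The bar lies across the bottle with the knob at (321,264), which matches θ≈0. The bottle is in place and the wing at (513,285) is lined up with the tool's x axis. I'll move over to the dial.

{"api": "carry_out", "payload": {
  "commands": [
    [[0,0,0,-0.18,0.77,0,40],[0,0,0,-0.18,0.77,0,40],[0,0,0,-0.18,0.77,0,40],[0,0,0,-0.19,0.77,0,40],[0,0,0,-0.19,0.77,0,40],[0,0,0,-0.19,0.77,0,40],[0,0,0,-0.19,0.78,0,40],[0,0,0,0,0,0.8,40],[0,0,0,0,0,1,40],[0,0,0,0,0,1,40],[0,0,0,0,0,1,40],[0,0,0,0,0,1,40],[0,0,0,0,0,0.5,40],[0,0,0,0,0,0,40],[0,0,0,0,0,0,40]]
  ]
}}

```text
t: 9.95
ee_pos: [0.5536, -0.1413, 0.0886]
tcp_rot: [3.048, 0.762, 0.001]
wrist_force: [0.0, -0.3, 0.4]
grip_width: 0.0399
grip_force: 0.0
```

Now close on the wing.

{"api": "carry_out", "payload": {
  "commands": [
    [[0,0,0,0,0,0.1,30],[0,0,0,0,0,0,20],[0,0,0,0,0,0,12],[0,0,0,0,0,0,5],[0,0,0,0,0,0,5],[0,0,0,0,0,0,5]]
  ],
  "force": 30
}}

```text
t: 10.55
ee_pos: [0.5534, -0.1417, 0.0859]
tcp_rot: [3.047, 0.762, 0.001]
wrist_force: [1.0, -1.2, 3.6]
grip_width: 0.0118
grip_force: 30.0
```

```bash
python3 - <<'E'
from h import *
o=get_obs();print(o['t'],o['ee_pos'],o['tcp_rot'],o['wrist_force'],o['moment'],o['grip_width'],o['joint_pos'])
E
```

```text
10.55 [ 0.55344858 -0.14169255  0.08588491] [3.04694005e+00 7.61981529e-01 1.11022326e-03] [ 0.99268872 -1.16716459  3.59667502] [-0.31004087  0.03303657  0.07151531] 0.011788252182019687 [ 0.46218621  0.5338841  -0.39445951  1.8562471   0.27573755  0.80405072
 -1.15624307]
```

{"api": "carry_out", "payload": {
  "commands": [
    [[0,0,0.5,0,0,0,5],[0,0,0.5,0,0,0,5],[0,0,0.5,0,0,0,5],[0,0,0.5,0,0,0,5],[0,0,0.5,0,0,0,5],[0,0,0.5,0,0,0,5],[0,0,0.5,0,0,0,5],[0,0,0.5,0,0,0,5],[0,0,0.5,0,0,0,5],[0,0,0.5,0,0,0,5],[0,0,0.5,0,0,0,5],[0,0,0.5,0,0,0,5],[0,0,0.5,0,0,0,5],[0,0,0.5,0,0,0,5],[0,0,0.5,0,0,0,5],[0,0,0.5,0,0,0,5],[0,0,0.5,0,0,0,5],[0,0,0.5,0,0,0,5],[0,0,0,0,0,0,5],[0,0,0,0,0,0,5]]
  ],
  "force": 40
}}

```text
t: 12.55
ee_pos: [0.5535, -0.143, 0.0859]
tcp_rot: [3.06, -0.705, 0.002]
wrist_force: [0.1, -5.1, 4.3]
grip_width: 0.0118
grip_force: 40.0
```

```bash
python3 - <<'E'
from h import *
from scipy.spatial.transform import Rotation as R
o=get_obs();M=R.from_rotvec(o['tcp_rot']).as_matrix();print(o['t'],o['ee_pos'],np.arctan2(M[1,0],M[0,0]),o['wrist_force'],o['moment'],o['grip_width'],o['joint_pos'])
E
```

```text
12.55 [ 0.55347041 -0.14302339  0.08589166] -0.4529052608612259 [ 0.0888033  -5.10530567  4.32046031] [-1.12786676 -0.00527563  0.14300828] 0.011832189502553176 [ 0.28799922  0.50641824 -0.15953811  1.86831197  0.11311929  0.77402552
 -1.95644384]
```

{"api": "carry_out", "payload": {
  "commands": [
    [[0,0,0.4,0,0,0,5],[0,0,0.4,0,0,0,5],[0,0,0.4,0,0,0,5],[0,0,0.25,0,0,0,5],[0,0,0,0,0,0,5],[0,0,0,0,0,0,5],[0,0,0,0,0,0,5]]
  ]
}}

```text
t: 13.25
ee_pos: [0.5533, -0.1432, 0.0859]
tcp_rot: [2.997, -0.935, 0.002]
wrist_force: [-0.4, -4.8, 3.8]
grip_width: 0.0118
grip_force: 40.0
```

```bash
python3 - <<'E'
from h import *
from scipy.spatial.transform import Rotation as R
o=get_obs();M=R.from_rotvec(o['tcp_rot']).as_matrix();print(o['t'],o['ee_pos'],np.arctan2(M[1,0],M[0,0]),o['wrist_force'],o['moment'],o['grip_width'])
c=eyes.camera('top'); cv2.imwrite('pics/t4.png',cv2.resize(c['frame'][195:295,265:405,::-1],None,fx=5.6,fy=5.6,interpolation=cv2.INTER_CUBIC))
c=eyes.camera('wrist'); cv2.imwrite('pics/w4.png',c['frame'][:,:,::-1])
E
```

```text
13.25 [ 0.55334448 -0.1431625   0.08587109] -0.6046923854248747 [-0.38324756 -4.84938699  3.76847596] [-1.16998095  0.05271929  0.15351606] 0.011840578934371739
```

View pics/w4.png

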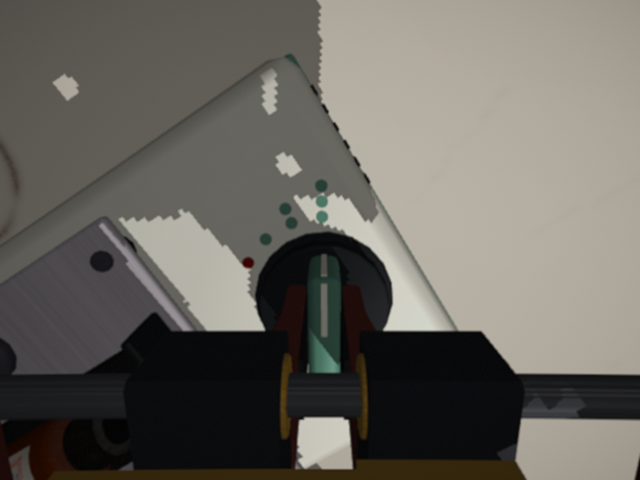

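The white line (322,290) points straight at the three dots (321,185–217), and the wing is firmly gripped. The turn measures 1.09 rad. I'll hand the job in.

```bash
python3 -c "
from h import *
print(ticket.finish_job())"
```

```text
the job is handed in; nothing more can be done
None
```

I swung the keeper bar shut on its stop, then turned the dial about 1.09 rad to the third notch (three dots), where the fingers still hold it. The job is handed in, but the hand-in returned no verdict.

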